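# Free the tight locating block from the test fixture

## Robot

A 6-joint arm with a two-finger parallel gripper is mounted at the origin on the work surface. World frame = base frame: x ahead of the robot, y to its left, z up, the work surface at z = 0. Lengths are in m, angles in degrees, forces in N, time in s.
With the tool pointing down it reaches from about 0.35 to 0.875 m from the base axis. Payload 4.2 kg.
Tool frame: the origin (TCP) lies at the very end of the fingers, on their centre line; the grasp point (between the pads) lies 19 mm behind it; z points along the fingers, y is the line along which they close (so a half turn about z gives the same grasp; the last joint's range is limited). The gripper opens to 87 mm and grips with 3 to 60 N. Pads are 19 mm wide; open, the fingers measure 117 mm over their backs; the gripper's body (75 mm by 190 mm) begins 51 mm behind the grasp point.
Start: joints at [-60.069, 22.042, 0.453, 0, -68.411, -14.817], TCP at [0.163, -0.603, 0.223] pointing down, gripper open.
Joint ranges: [-179.83, 179.83], [-69.29, 118.12], [-61.27, 80.66], [-181.25, 117.63], [-171.15, -9.14], [-177.46, 177.46]. Speed limits (degrees/s): [159.86, 159.86, 180, 180, 180, 180].

## Interface

Orientations are given as a 3x3 rotation matrix whose columns are the frame's x, y, z axes.
In Python, from station import monitor, cams, ticket gives the robot as it stands.
- The arm moves only by the tool drive_tool, never from a script. Its argument "moves" is a list of rows, each an object with "delta_pos": the shift along the tool's x, y, z in mm, a list of three; "turn": the turn about the tool's z in rad; "claw": the opening, from 0 (shut) to 1 (fully open). A call has 1 to 12 rows; each row shifts and turns the commanded pose from where the row before left it, along the tool's axes as they then stand; what a row does not reach is not made up. A row lasts 1/8 s, in which the tool goes at most 62.5 mm and 10.7 degrees, less where a joint would pass 70% of its speed; a pose out of reach is approached as far as the arm can. A call is refused whole if a number of a shift passes 62.5 or a number of a turn 0.188, either way. A call with a gripper value outside its range is refused whole. The fingers move at their own pace and stop on an object; the grip force is fixed at half the most. Time passes only in rows, so rows that do not move let the fingers close. It gives the time, the measured TCP pose, the force, the opening and the grip force at its end, in the units of the state.
- monitor.sense(): the state, without advancing time (a new reading comes with each control period).
- cams.capture(name): name is "side" or "top"; returns a dict with "color" (420x560x3 uint8, red, green, blue), "range_z" (420x560 float32, m along the optical axis (not along the pixel's ray), 0 where there is no reading), "vertical_fov" (degrees; the focal length in pixels is half the picture's height over the tangent of half this angle, whatever the lens; pixels are square), "cx", "cy" (the principal point, pixels), "extrinsics" (4x4, takes a point from camera to world coordinates). Camera axes: x right, y down, z forward; pixel columns grow to the right and rows downward; lengths in m; the calibration is good to about 2 mm. A picture is of the moment at which its call begins.
- ticket.finish_job(): hands the job in; it is judged then, once.
The state is a dict: "time_s": time; "joints": joint angles; "joint_velocities": joint speeds; "effort": joint torques, N m; "tcp_pos": TCP position; "ee_rot": TCP orientation; "wrist_force": force on the tool from outside, world axes, zero at the start; "moment": the same for the moment, N m; "gripper_width": opening from 0.0 (shut) to 1.0 (fully open); "gripper_force": force on a finger pad.
Only numpy, scipy, OpenCV 4.12 (cv2) and the standard library are available. Lean on these libraries where they do the work, as an engineer would, in place of code of your own. Each camera call takes 0.05 s, during which the arm holds its last target. There are 200 camera calls.

## Task

Pull the fixture's transport lock back by its knob until it meets its end stop. Then take the tight locating block by its head, rock it side to side towards the two brass cheeks until both have given way and it frees, and lift it straight up. Finish while holding it: upright, still and just clear above its nest (roughly 2 cm over the top of the fixture), and leave the other things on the bench alone.

Things in the scene. Friction and masses are not known exactly. Their poses are not given: they have to be found in the camera images.
- fixture: Aluminium test fixture fixed to the bench. Origin: nest centre at bench level, z up. -x (roughly towards the robot) is the way the lock draws back; the block rocks in y. Base x -133 to +49, y +-60, 12 mm high; lock pedestal x -129 to -33, 56 high, with a stop to 65 at its far end; side walls at y +-40, tops 54 mm. With the lock back, nothing within 30 mm of the nest centre but the block is above 54.
- block_grip (a point): Centre of the head of the steel locating block: grip here. Head 30 (x) by 26 (y) by 40 mm high, spanning 74 to 114 mm above the bench when seated, this point at 94. The block is square to the fixture, about 0.35 kg. Under the head: neck 18 mm wide in y, then shoulders 28 mm wide, 34 mm above its underside, then a round foot. The cheeks' lips reach over the shoulders, so a straight pull does not free it.
- block_foot (a point): Lowest point of the locating block on its centre line, 82 mm under the head's centre; 12 mm above the bench when seated. The tops of walls and cheeks are at 54 mm.
- pivot (a point): Fixed point in the nest, 21 mm above the bench: the block rocks about the line through it along the fixture's x. Rock about 13 degrees (0.22 rad, 16 mm at the head's centre) to +y, so that it pushes that cheek back, then as far to -y, then upright. It takes some 5 N at the head; past 17 degrees are hard stops.
- lock_knob (a point): Centre of the black upright knob of the transport lock, 18 mm in diameter, 34 mm high, from 63 to 97 mm above the bench (this point at 80), on a steel fork bar whose top is at 63. It is 60 mm from the nest centre along the fixture's -x when fully in, 105 mm at the end stop. The fork embraces the block's neck and prevents rocking until drawn back.
- lock (a joint): Travel of the transport lock in m along the fixture's -x: 0 fully in, 0.045 at its end stop. Takes about 4 N and stays where it is left.
- cheek_left (a joint): Travel in m of the brass cheek on the fixture's +y side, outwards: starts at 0 to 0.001, most 0.009; about 0.004 takes its lip off the block's shoulder. Stiff (about 10 N at the cheek), stays where it is pushed.
- cheek_right (a joint): The same for the cheek on the fixture's -y side, outwards along -y.
- bushing: Bystander: loose steel ring 48 mm in diameter, 30 mm high, standing on the bench beside the fixture; origin at the centre of its underside.
- wrench: Bystander: wrench 160 mm long lying on the bench on the other side of the fixture; origin under its middle.
- oil: Bystander: aluminium can 54 mm in diameter, 120 mm high, far to the right; origin at the centre of its underside.
- bin: Bystander: green open bin 140 by 100 by 70 mm, far to the left; origin at the centre of its underside.
There are look-alikes about, which are no part of the job. Leave any blue, orange or purple look-alike of the fixture alone.

How it is judged (in metres and radians):
On the way, in this order (a step that is already met when the one before it is completed fails the run):
1. the transport lock is drawn back to its end stop (at least 42 of 45 mm) (value of joint lock above 0.042 m), for 0.1 s.
2. the block is rocked to one side (more than 0.08 rad) (angle between block_grip's own z axis and vertical above 0.08 rad), for 0.05 s.
3. both cheeks have been pushed back (value of joint each of cheek_left, cheek_right above 0.002 m), for 0.1 s.
At the end, for the whole second after the job is handed in: The lock is at its end stop (at least 42 mm), and the block is held in the fingers, touching nothing of the fixture, its foot 58 to 110 mm above the bench (4 to 56 mm over the fixture's walls), within 40 mm sideways of the nest's centre, within 0.25 rad of upright, slower than 0.03 m/s (value of joint lock above 0.042 m and z of block_foot in the frame of fixture between 0.058 and 0.11 m and horizontal distance between block_foot and fixture below 0.04 m and angle between block_grip's own z axis and vertical below 0.25 rad and contact force between the fingers and block above 1 N and contact force between block and fixture below 0.1 N and linear speed of block below 0.03 m/s); the arm keeps its last pose, push and grip.
It fails at once if a bystander is moved by more than 30 mm (distance of any of bushing, wrench, oil, bin from where it was at the start of the episode above 0.03 m).
It also fails if it takes over 48 s, if anything falls off the work surface, if the arm or the gripper's body presses on something with over 40 N, if the wrist force passes 120 N, or if a joint passes its speed limit or range.

## Working session

There is one attempt and no reset: what is moved stays moved. The work goes in short steps, Python scripts to look and compute and a tool call to move; the robot and the scene stay as the last step left them, time stands still between calls to the robot, and variables do not carry over. Pictures are saved under pics/ and viewed, at most 10 in all, crops included, and the job is handed in when it is done.

Besides the shell and the picture viewer there is one more tool, called after "Request:" in YAML: its name, and indented under it one key for each argument. drive_tool: Moves the arm, as the interface text tells. Its arguments: {"type":"object","properties":{"moves":{"type":"array","items":{"type":"object","properties":{"delta_pos":{"type":"array","items":{"type":"number"}},"turn":{"type":"number"},"claw":{"type":"number"}}}}},"required":["moves"]}

```bash
mkdir -p pics; cat > h.py <<'E'
import numpy as np, cv2
from station import monitor, cams, ticket
def cap(n, tag):
    d=cams.capture(n); np.savez(f'{tag}.npz',**d)
    cv2.imwrite(f'pics/{tag}.png',d['color'][:,:,::-1]); return d
def load(tag): return dict(np.load(f'{tag}.npz'))
def cloud(d):
    z=d['range_z']; h,w=z.shape; f=h/2/np.tan(np.radians(float(d['vertical_fov']))/2)
    v,u=np.mgrid[:h,:w]
    p=np.stack([(u-d['cx'])/f*z,(v-d['cy'])/f*z,z,np.ones_like(z)],-1)
    P=(p@d['extrinsics'].T)[...,:3]; P[z==0]=np.nan; return P
E
python3 - <<'E'
from h import *
for n in('top','side'):
    d=cap(n,n+'0'); print(n,d['extrinsics'].round(3).tolist(),d['vertical_fov'])
s=monitor.sense(); print(s)
E
```

```text
top [[-0.019, -0.979, 0.205, 0.305], [-1.0, 0.02, 0.001, -0.004], [-0.005, -0.205, -0.979, 1.472], [0.0, 0.0, 0.0, 1.0]] 50.93085645535355
side [[-0.941, -0.183, 0.284, 0.159], [-0.338, 0.538, -0.773, 1.134], [-0.012, -0.823, -0.568, 0.921], [0.0, 0.0, 0.0, 1.0]] 44.75258667022453
{'time_s': 0.1, 'joints': array([-6.00678832e+01,  2.20855335e+01,  3.90498822e-01, -2.36944533e-02,
       -6.84104522e+01, -1.48175230e+01]), 'joint_velocities': array([ 0.03672874, -0.06786157,  0.20259801,  0.06371003,  0.01310981,
        0.06493967]), 'effort': array([-4.13948364e-04, -3.91690421e+01,  1.87935752e+01,  4.23191696e+00,
        1.34442977e-02, -7.13787267e-05]), 'tcp_pos': array([ 0.162862  , -0.60287989,  0.22160159]), 'ee_rot': array([[-9.65445976e-01, -2.60602619e-01, -5.85398587e-04],
       [-2.60603258e-01,  9.65444326e-01,  1.78736870e-03],
       [ 9.93767798e-05,  1.87816470e-03, -9.99998231e-01]]), 'wrist_force': array([ 0.41150495,  0.05707734, -0.70648916]), 'moment': array([-0.01237675,  0.01601435, -0.02118578]), 'gripper_force': 0.0, 'gripper_width': 0.9965986234917855}
```

View pics/top0.png

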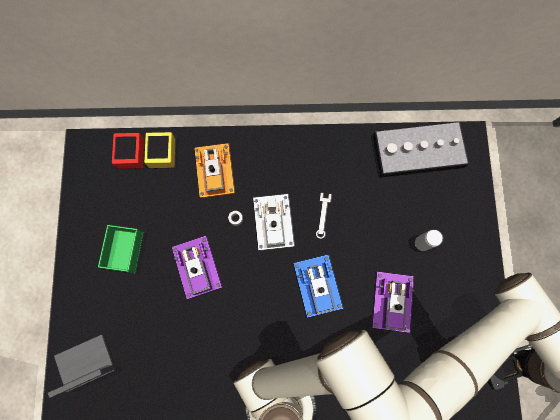

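View pics/side0.png

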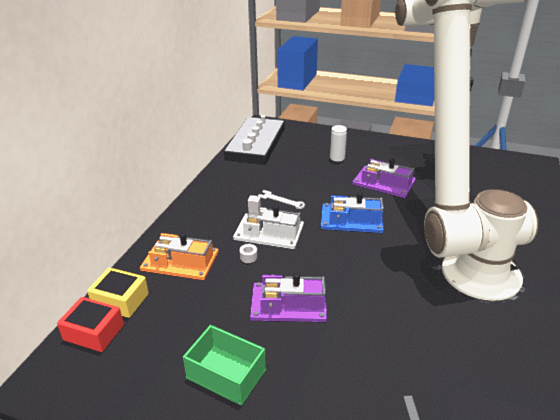

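Fixtures in the top view: aluminium (272,222), orange (213,170), purple (196,267) and (394,301), blue (318,286). I choose the aluminium one. It has the bushing (235,217) and wrench (323,215) beside it, and in the side view the block's head shows at (254,205).

```bash
python3 - <<'E'
from h import *
d=load('top0'); s=load('side0')
a=cv2.resize(d['color'][185:260,240:310],None,fx=6,fy=6,interpolation=2)[:,:,::-1]
b=cv2.resize(s['color'][185:255,225:315],None,fx=4.2,fy=6,interpolation=2)[:,:,::-1]
im=np.zeros((450,800,3),np.uint8); im[:450,:420]=a; im[:420,420:798]=b
cv2.imwrite('pics/crop.png',im)
for t in(d,s):
    P=cloud(t).reshape(-1,3); 
    m=(abs(P[:,0]-.53)<.16)&(abs(P[:,1]-.03)<.11); P=P[m]
    for lo,hi in((.008,.018),(.05,.06),(.061,.068),(.09,.102),(.108,.12)):
        q=P[(P[:,2]>lo)&(P[:,2]<hi)]
        if len(q)>3:
            r=cv2.minAreaRect(q[:,:2].astype(np.float32)*1000); print(lo,len(q),np.round(q.mean(0),4),np.round(np.median(q,0),4),[np.round(x,1) for x in r])
E
```

```text
0.008 999 [0.5713 0.0048 0.0123] [ 0.5805 -0.0109  0.012 ] [array([523.1,  27.3]), array([323. , 209.3]), np.float64(5.5)]
0.05 374 [0.5647 0.0075 0.0558] [0.5535 0.007  0.0561] [array([528.2,  -8.6]), array([281.6,  89.3]), np.float64(13.6)]
0.061 243 [0.5768 0.0133 0.0637] [0.5799 0.0134 0.0636] [array([578.2,  11.8]), array([139.9,  59.5]), np.float64(4.8)]
0.09 29 [0.5832 0.0131 0.0957] [0.5753 0.0125 0.0963] [array([594.8,  14.6]), array([57.1, 22.6]), np.float64(3.6)]
0.108 79 [0.6362 0.0178 0.1137] [0.6365 0.0176 0.1135] [array([636.5,  17.5]), array([25.5, 30.1]), np.float64(89.2)]
0.008 786 [0.5552 0.0288 0.0127] [0.5622 0.0497 0.0125] [array([519.9,  29. ]), array([335.9, 186.7]), np.float64(12.1)]
0.05 371 [0.5592 0.016  0.0554] [0.5493 0.024  0.0554] [array([520.9,  -5.4]), array([296.7,  93.7]), np.float64(14.2)]
0.061 298 [0.5789 0.018  0.0637] [0.5831 0.0225 0.0635] [array([579.5,  15.8]), array([143.8,  65.8]), np.float64(6.0)]
0.09 73 [0.6096 0.0235 0.0955] [0.6228 0.0266 0.0954] [array([608. ,  17.8]), array([87. , 24.8]), np.float64(12.3)]
0.108 74 [0.6355 0.0211 0.1132] [0.6353 0.0215 0.1135] [array([635.6,  19.3]), array([29.6, 30. ]), np.float64(8.4)]
```

View pics/crop.png

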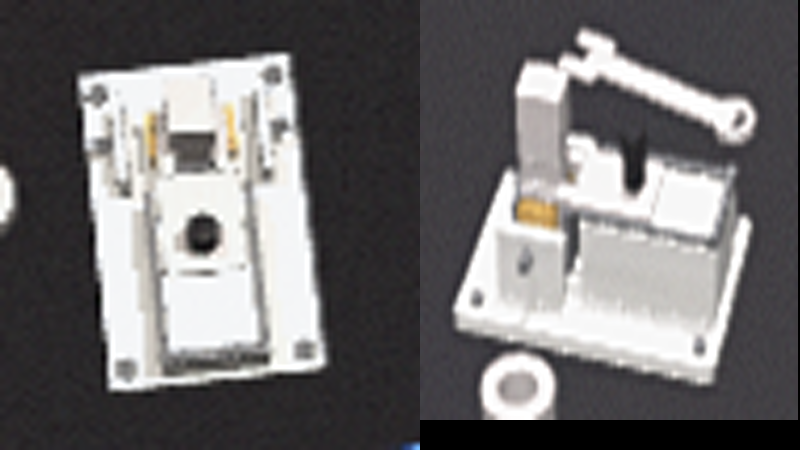

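The crop confirms it: brass cheeks at (152,140) and (230,130), knob at (203,233), head at (190,105), and no paint on the fixture. I'll refine the yaw, then turn the tool so it closes along the fixture's x. That way the block can pivot between the pads.

```bash
python3 - <<'E'
from h import *
for t in('top0','side0'):
    d=load(t); P=cloud(d); c=d['color'].astype(int)
    Q=P.reshape(-1,3); col=c.reshape(-1,3)
    n=np.array([.636,.019]); 
    for yaw in(5,):
        a=np.radians(yaw); R=np.array([[np.cos(a),np.sin(a)],[-np.sin(a),np.cos(a)]])
        L=(Q[:,:2]-n)@R.T
    m=(Q[:,2]>.006)&(Q[:,2]<.02)&(abs(L[:,1])<.068)&(L[:,0]>-.145)&(L[:,0]<.06)
    q=(Q[m][:,:2]*1000).astype(np.float32); r=cv2.minAreaRect(q); print(t,'base',r)
    h=Q[(Q[:,2]>.111)&(Q[:,2]<.118)&(np.hypot(*L.T)<.03)]; print('head',cv2.minAreaRect((h[:,:2]*1000).astype(np.float32)),h.mean(0))
    k=Q[(Q[:,2]>.094)&(Q[:,2]<.1)&(np.hypot(L[:,0]+.06,L[:,1])<.02)]; print('knob',len(k),k.mean(0),k.min(0),k.max(0))
E
```

```text
top0 base ((593.8074951171875, 16.424537658691406), (203.47177124023438, 128.84828186035156), 3.4805166721343994)
head ((636.2044067382812, 17.50169563293457), (25.410232543945312, 29.47957992553711), 89.13629150390625) [0.63690572 0.01755334 0.11409337]
knob 18 [0.57304058 0.01158233 0.09634258] [0.56613152 0.00599427 0.09422515] [0.57958059 0.01890346 0.09950366]
side0 base ((592.3897705078125, 16.56816864013672), (188.0830535888672, 124.16819763183594), 5.038421154022217)
head ((636.5931396484375, 19.437467575073242), (27.651535034179688, 29.949562072753906), 8.54819107055664) [0.63646688 0.02056456 0.11392341]
knob 16 [0.57258455 0.01382342 0.09654867] [0.56549004 0.00674957 0.09462889] [0.58058642 0.02133969 0.09914206]
```

Request:
drive_tool:
  moves:
    - {"turn": -0.175, "claw": 0.4}
    - {"turn": -0.175, "claw": 0.4}
    - {"turn": -0.175, "claw": 0.4}
    - {"turn": -0.175, "claw": 0.4}
    - {"turn": -0.175, "claw": 0.4}
    - {"turn": -0.175, "claw": 0.4}
    - {"turn": -0.175, "claw": 0.4}
    - {"turn": -0.17, "claw": 0.4}

```text
invalid input
```

Request:
drive_tool:
  moves:
    - {"delta_pos": [0, 0, 0], "turn": -0.175, "claw": 0.4}
    - {"delta_pos": [0, 0, 0], "turn": -0.175, "claw": 0.4}
    - {"delta_pos": [0, 0, 0], "turn": -0.175, "claw": 0.4}
    - {"delta_pos": [0, 0, 0], "turn": -0.175, "claw": 0.4}
    - {"delta_pos": [0, 0, 0], "turn": -0.175, "claw": 0.4}
    - {"delta_pos": [0, 0, 0], "turn": -0.175, "claw": 0.4}
    - {"delta_pos": [0, 0, 0], "turn": -0.175, "claw": 0.4}
    - {"delta_pos": [0, 0, 0], "turn": -0.172, "claw": 0.4}

```text
time_s: 1.1
tcp_pos: [0.1629, -0.603, 0.2219]
ee_rot: [[0.095, -0.995, -0.0], [-0.995, -0.095, 0.001], [-0.001, 0.0, -1.0]]
wrist_force: [-0.2, -0.1, 0.1]
gripper_width: 0.401
gripper_force: 0.0
```

Request:
drive_tool:
  moves:
    - {"delta_pos": [-47.8, -39, 0], "turn": 0, "claw": 0.4}
    - {"delta_pos": [-47.8, -39, 0], "turn": 0, "claw": 0.4}
    - {"delta_pos": [-47.8, -39, 0], "turn": 0, "claw": 0.4}
    - {"delta_pos": [-47.8, -39, 0], "turn": 0, "claw": 0.4}
    - {"delta_pos": [-47.8, -39, 0], "turn": 0, "claw": 0.4}
    - {"delta_pos": [-47.8, -39, 0], "turn": 0, "claw": 0.4}
    - {"delta_pos": [-47.8, -39, 0], "turn": 0, "claw": 0.4}
    - {"delta_pos": [-47.8, -39, 0], "turn": 0, "claw": 0.4}
    - {"delta_pos": [-47.8, -39, 0], "turn": 0, "claw": 0.4}
    - {"delta_pos": [-47.8, -39, 0], "turn": 0, "claw": 0.4}
    - {"delta_pos": [-47.8, -39, 0], "turn": 0, "claw": 0.4}
    - {"delta_pos": [-47.8, -39, 0], "turn": 0, "claw": 0.4}

```text
time_s: 2.6
tcp_pos: [0.5781, 0.0119, 0.2223]
ee_rot: [[0.09, -0.996, -0.001], [-0.996, -0.09, -0.0], [0.0, 0.001, -1.0]]
wrist_force: [1.5, -0.9, -0.3]
gripper_width: 0.4
gripper_force: 0.0
```

Request:
drive_tool:
  moves:
    - {"delta_pos": [0, 2, 40], "turn": 0, "claw": 0.4}
    - {"delta_pos": [0, 0, 40], "turn": 0, "claw": 0.4}
    - {"delta_pos": [0, 0, 25], "turn": 0, "claw": 0.4}
    - {"delta_pos": [0, 0, 0], "turn": 0, "claw": 0.4}

```text
time_s: 3.1
tcp_pos: [0.5738, 0.0095, 0.1151]
ee_rot: [[0.09, -0.996, -0.006], [-0.996, -0.09, -0.001], [0.001, 0.006, -1.0]]
wrist_force: [0.0, 0.5, 0.2]
gripper_width: 0.401
gripper_force: 0.0
```

```bash
python3 - <<'E'
from h import *
a=cap('top','t1')['color'];b=cap('side','s1')['color']
im=np.zeros((480,800,3),np.uint8); im[:,:400]=cv2.resize(a[170:266,230:310],None,fx=5,fy=5,interpolation=2); im[:,400:]=cv2.resize(b[160:256,225:305],None,fx=5,fy=5,interpolation=2)
cv2.imwrite('pics/c1.png',im[:,:,::-1]); print(monitor.sense()['tcp_pos'])
E
```

```text
[0.57610713 0.00979315 0.1182142 ]
```

View pics/c1.png

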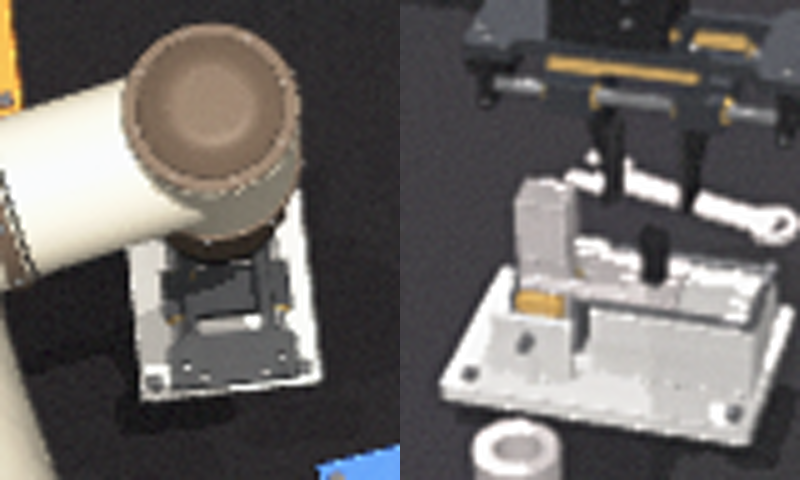

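The open fingers, at (608,160) and (690,170) in the side crop, straddle the knob at (655,255). I'll shift y by 3 mm, descend and close.

Request:
drive_tool:
  moves:
    - {"delta_pos": [-3, 0, 23], "turn": 0, "claw": 0.4}
    - {"delta_pos": [0, 0, 22], "turn": 0, "claw": 0.4}
    - {"delta_pos": [0, 0, 0], "turn": 0, "claw": 0.4}
    - {"delta_pos": [0, 0, 0], "turn": 0, "claw": 0.1}
    - {"delta_pos": [0, 0, 0], "turn": 0, "claw": 0.1}
    - {"delta_pos": [0, 0, 0], "turn": 0, "claw": 0.1}

```text
time_s: 3.95
tcp_pos: [0.5745, 0.0126, 0.0736]
ee_rot: [[0.09, -0.996, -0.001], [-0.996, -0.09, -0.0], [0.0, 0.001, -1.0]]
wrist_force: [-5.2, 0.2, 6.2]
gripper_width: 0.199
gripper_force: 30.0
```

Request:
drive_tool:
  moves:
    - {"delta_pos": [0, 9, 0], "turn": 0, "claw": 0.1}
    - {"delta_pos": [0, 9, 0], "turn": 0, "claw": 0.1}
    - {"delta_pos": [0, 9, 0], "turn": 0, "claw": 0.1}
    - {"delta_pos": [0, 9, 0], "turn": 0, "claw": 0.1}
    - {"delta_pos": [0, 6, 0], "turn": 0, "claw": 0.1}
    - {"delta_pos": [0, 2, 0], "turn": 0, "claw": 0.1}
    - {"delta_pos": [0, 0, 0], "turn": 0, "claw": 0.1}

```text
time_s: 4.82
tcp_pos: [0.5321, 0.0089, 0.0735]
ee_rot: [[0.091, -0.996, 0.002], [-0.996, -0.091, -0.0], [0.0, -0.002, -1.0]]
wrist_force: [3.3, -1.5, 7.2]
gripper_width: 0.193
gripper_force: 30.0
```

Request:
drive_tool:
  moves:
    - {"delta_pos": [0, 2, 0], "turn": 0, "claw": 0.1}
    - {"delta_pos": [0, 2, 0], "turn": 0, "claw": 0.1}
    - {"delta_pos": [0, 1, 0], "turn": 0, "claw": 0.1}
    - {"delta_pos": [0, 0, 0], "turn": 0, "claw": 0.1}

```text
time_s: 5.32
tcp_pos: [0.5321, 0.009, 0.0736]
ee_rot: [[0.092, -0.996, 0.012], [-0.996, -0.092, 0.001], [-0.0, -0.012, -1.0]]
wrist_force: [14.7, -4.7, -3.6]
gripper_width: 0.2
gripper_force: 30.1
```

Travel ended at 42.6 mm by the TCP, with 15 N against the stop. That puts the nest at about (0.6365, 0.0187), which agrees with the head measurement. Next: release, rise and move over the head.

Request:
drive_tool:
  moves:
    - {"delta_pos": [0, -4, 0], "turn": 0, "claw": 0.1}
    - {"delta_pos": [0, 0, 0], "turn": 0, "claw": 0.35}
    - {"delta_pos": [0, 0, 0], "turn": 0, "claw": 0.35}
    - {"delta_pos": [0, 0, -20], "turn": 0, "claw": 0.35}
    - {"delta_pos": [0, 0, -40], "turn": 0, "claw": 0.7}
    - {"delta_pos": [0, -35, -10], "turn": 0, "claw": 0.7}
    - {"delta_pos": [0, -40, 0], "turn": 0, "claw": 0.7}
    - {"delta_pos": [0, -30, 0], "turn": 0, "claw": 0.7}
    - {"delta_pos": [0, 0, 0], "turn": 0, "claw": 0.7}
    - {"delta_pos": [0, 0, 0], "turn": 0, "claw": 0.7}

```text
time_s: 6.58
tcp_pos: [0.633, 0.0181, 0.141]
ee_rot: [[0.09, -0.996, -0.005], [-0.996, -0.09, -0.0], [-0.0, 0.005, -1.0]]
wrist_force: [-0.3, -0.5, 0.4]
gripper_width: 0.697
gripper_force: 0.0
```

```bash
python3 - <<'E'
from h import *
d=cap('side','s2');b=d['color']
cv2.imwrite('pics/c2.png',cv2.resize(b[145:260,225:335],None,fx=5,fy=5,interpolation=2)[:,:,::-1]); print(monitor.sense()['tcp_pos'])
P=cloud(d); Q=P.reshape(-1,3); 
k=Q[(Q[:,2]>.088)&(Q[:,2]<.1)&(abs(Q[:,0]-.53)<.03)&(abs(Q[:,1]-.01)<.02)]; print(len(k),k.mean(0))
h=Q[(Q[:,2]>.111)&(Q[:,2]<.118)&(abs(Q[:,0]-.637)<.025)&(abs(Q[:,1]-.019)<.025)]; print(len(h),h.mean(0))
E
```

```text
[0.63315061 0.01808333 0.14158027]
29 [0.53068076 0.01212461 0.09529145]
57 [0.63573597 0.02016745 0.11418787]
```

View pics/c2.png

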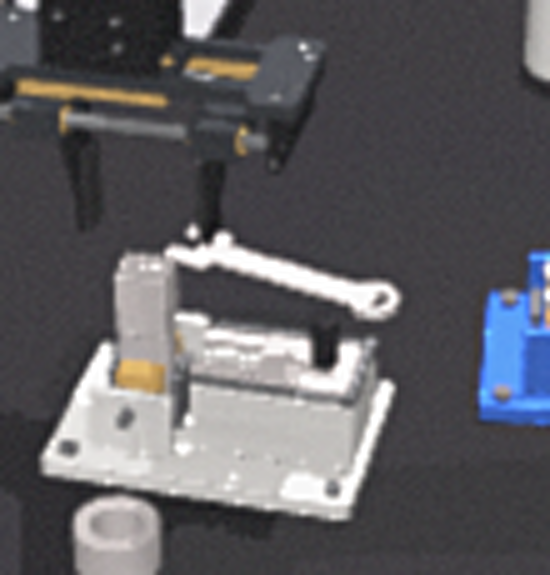

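The knob, at (325,345), is now back against the stop. The head, at (145,300), is under the open fingers. I'll shift 3 mm, descend and grip.

Request:
drive_tool:
  moves:
    - {"delta_pos": [-0.5, -3, 25], "turn": 0, "claw": 0.7}
    - {"delta_pos": [0, 0, 25], "turn": 0, "claw": 0.7}
    - {"delta_pos": [0, 0, 16], "turn": 0, "claw": 0.7}
    - {"delta_pos": [0, 0, 0], "turn": 0, "claw": 0.7}
    - {"delta_pos": [0, 0, 0], "turn": 0, "claw": 0.2}
    - {"delta_pos": [0, 0, 0], "turn": 0, "claw": 0.2}
    - {"delta_pos": [0, 0, 0], "turn": 0, "claw": 0.2}
    - {"delta_pos": [0, 0, 0], "turn": 0, "claw": 0.2}

```text
time_s: 7.62
tcp_pos: [0.638, 0.019, 0.0769]
ee_rot: [[0.09, -0.996, 0.0], [-0.996, -0.09, 0.0], [-0.0, -0.0, -1.0]]
wrist_force: [4.3, 0.3, -0.6]
gripper_width: 0.341
gripper_force: 29.9
```

Request:
drive_tool:
  moves:
    - {"delta_pos": [-4, 0, 0.1], "turn": 0, "claw": 0.2}
    - {"delta_pos": [-4, 0, 0.3], "turn": 0, "claw": 0.2}
    - {"delta_pos": [-4, 0, 0.5], "turn": 0, "claw": 0.2}
    - {"delta_pos": [-3, 0, 0.6], "turn": 0, "claw": 0.2}
    - {"delta_pos": [-2, 0, 0.4], "turn": 0, "claw": 0.2}
    - {"delta_pos": [0, 0, 0], "turn": 0, "claw": 0.2}
    - {"delta_pos": [0, 0, 0], "turn": 0, "claw": 0.2}

```text
time_s: 8.5
tcp_pos: [0.6366, 0.0326, 0.0763]
ee_rot: [[0.09, -0.996, -0.0], [-0.996, -0.09, -0.005], [0.005, 0.001, -1.0]]
wrist_force: [-0.1, -10.0, 5.6]
gripper_width: 0.343
gripper_force: 30.0
```

Request:
drive_tool:
  moves:
    - {"delta_pos": [-2, 0, 0.6], "turn": 0, "claw": 0.2}
    - {"delta_pos": [-1, 0, 0.3], "turn": 0, "claw": 0.2}
    - {"delta_pos": [0, 0, 0], "turn": 0, "claw": 0.2}

```text
time_s: 8.88
tcp_pos: [0.6365, 0.0354, 0.0756]
ee_rot: [[0.09, -0.996, -0.0], [-0.996, -0.09, -0.005], [0.005, 0.001, -1.0]]
wrist_force: [0.5, -10.2, 6.1]
gripper_width: 0.341
gripper_force: 30.0
```

Request:
drive_tool:
  moves:
    - {"delta_pos": [5, 0, -1.1], "turn": 0, "claw": 0.2}
    - {"delta_pos": [5, 0, -0.9], "turn": 0, "claw": 0.2}
    - {"delta_pos": [5, 0, -0.5], "turn": 0, "claw": 0.2}
    - {"delta_pos": [5, 0, -0.2], "turn": 0, "claw": 0.2}
    - {"delta_pos": [5, 0, 0.2], "turn": 0, "claw": 0.2}
    - {"delta_pos": [5, 0, 0.5], "turn": 0, "claw": 0.2}
    - {"delta_pos": [5, 0, 0.9], "turn": 0, "claw": 0.2}
    - {"delta_pos": [4, 0, 0.9], "turn": 0, "claw": 0.2}
    - {"delta_pos": [0, 0, 0], "turn": 0, "claw": 0.2}
    - {"delta_pos": [0, 0, 0], "turn": 0, "claw": 0.2}

```text
time_s: 10.12
tcp_pos: [0.6397, 0.0034, 0.0752]
ee_rot: [[0.091, -0.996, 0.001], [-0.996, -0.091, 0.004], [-0.004, -0.002, -1.0]]
wrist_force: [-4.0, 9.5, 7.2]
gripper_width: 0.341
gripper_force: 30.0
```

Request:
drive_tool:
  moves:
    - {"delta_pos": [1.5, 0, 0.4], "turn": 0, "claw": 0.2}
    - {"delta_pos": [0, 0, 0], "turn": 0, "claw": 0.2}
    - {"delta_pos": [-5, 0, -1.1], "turn": 0, "claw": 0.2}
    - {"delta_pos": [-5, 0, -0.8], "turn": 0, "claw": 0.2}
    - {"delta_pos": [-5, 0, -0.5], "turn": 0, "claw": 0.2}
    - {"delta_pos": [-4.5, 0, -0.2], "turn": 0, "claw": 0.2}
    - {"delta_pos": [0, 0, 0], "turn": 0, "claw": 0.2}
    - {"delta_pos": [0, 0, 0], "turn": 0, "claw": 0.2}

```text
time_s: 11.12
tcp_pos: [0.6383, 0.016, 0.0768]
ee_rot: [[0.09, -0.996, -0.0], [-0.996, -0.09, -0.003], [0.003, 0.001, -1.0]]
wrist_force: [-0.2, -5.3, 3.7]
gripper_width: 0.344
gripper_force: 30.0
```

```bash
python3 - <<'E'
from h import *
b=cap('side','s3')['color']
cv2.imwrite('pics/c3.png',cv2.resize(b[165:255,225:315],None,fx=6,fy=6,interpolation=2)[:,:,::-1]); s=monitor.sense();print(s['tcp_pos'],s['wrist_force'],s['moment'])
E
```

```text
[0.6382882  0.01594382 0.07687502] [-0.6820141  -4.77813578  2.29542801] [-1.89265686  0.16168379  0.01417389]
```

View pics/c3.png

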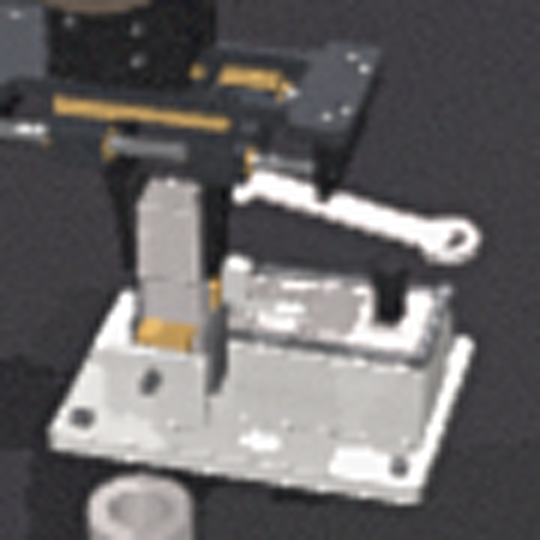

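The head, at (170,235), is held between the fingers and still leans about 3 mm towards -y. I'll bring it upright and test-lift slowly.

Request:
drive_tool:
  moves:
    - {"delta_pos": [-3, 0, 0], "turn": 0, "claw": 0.2}
    - {"delta_pos": [0, 0, 0], "turn": 0, "claw": 0.2}
    - {"delta_pos": [0, 0, -2], "turn": 0, "claw": 0.2}
    - {"delta_pos": [0, 0, -2], "turn": 0, "claw": 0.2}
    - {"delta_pos": [0, 0, -2], "turn": 0, "claw": 0.2}
    - {"delta_pos": [0, 0, 0], "turn": 0, "claw": 0.2}

```text
time_s: 11.92
tcp_pos: [0.6365, 0.0197, 0.0806]
ee_rot: [[0.089, -0.996, -0.004], [-0.996, -0.089, -0.002], [0.001, 0.004, -1.0]]
wrist_force: [1.1, -5.9, -6.1]
gripper_width: 0.342
gripper_force: 30.0
```

Request:
drive_tool:
  moves:
    - {"delta_pos": [0.5, 0, -2], "turn": 0, "claw": 0.2}
    - {"delta_pos": [0, 0, -2], "turn": 0, "claw": 0.2}
    - {"delta_pos": [0, 0, -2], "turn": 0, "claw": 0.2}
    - {"delta_pos": [0, 0, -2], "turn": 0, "claw": 0.2}
    - {"delta_pos": [0, 0, 0], "turn": 0, "claw": 0.2}

```text
time_s: 12.55
tcp_pos: [0.6365, 0.0195, 0.0892]
ee_rot: [[0.089, -0.996, -0.004], [-0.996, -0.089, -0.001], [0.001, 0.004, -1.0]]
wrist_force: [-0.1, -5.5, -6.3]
gripper_width: 0.342
gripper_force: 30.0
```

Request:
drive_tool:
  moves:
    - {"delta_pos": [0, 0, -5], "turn": 0, "claw": 0.2}
    - {"delta_pos": [0, 0, -6], "turn": 0, "claw": 0.2}
    - {"delta_pos": [0, 0, -6], "turn": 0, "claw": 0.2}
    - {"delta_pos": [0, 0, -6], "turn": 0, "claw": 0.2}
    - {"delta_pos": [0, 0, -6], "turn": 0, "claw": 0.2}
    - {"delta_pos": [0, 0, -6], "turn": 0, "claw": 0.2}
    - {"delta_pos": [0, 0, -6], "turn": 0, "claw": 0.2}
    - {"delta_pos": [0, 0, -6], "turn": 0, "claw": 0.2}
    - {"delta_pos": [0, 0, -3], "turn": 0, "claw": 0.2}
    - {"delta_pos": [0, 0, 0], "turn": 0, "claw": 0.2}
    - {"delta_pos": [0, 0, 0], "turn": 0, "claw": 0.2}

```text
time_s: 13.92
tcp_pos: [0.6376, 0.0204, 0.1398]
ee_rot: [[0.09, -0.996, -0.001], [-0.996, -0.09, -0.0], [-0.0, 0.001, -1.0]]
wrist_force: [1.1, -0.2, -4.9]
gripper_width: 0.346
gripper_force: 30.0
```

```bash
python3 - <<'E'
from h import *
d=cap('side','s4');b=d['color']
cv2.imwrite('pics/c4.png',cv2.resize(b[150:250,220:310],None,fx=6,fy=6,interpolation=2)[:,:,::-1]); s=monitor.sense();print(s['tcp_pos'],s['wrist_force'],s['joint_velocities'])
Q=cloud(d)[150:250,220:310].reshape(-1,3); q=Q[(abs(Q[:,0]-.637)<.013)&(abs(Q[:,1]-.019)<.022)&(Q[:,2]>.07)&(Q[:,2]<.185)]
for z in np.arange(.07,.18,.01):
    k=q[(q[:,2]>=z)&(q[:,2]<z+.01)]
    if len(k): print(round(z,3),len(k),np.median(k,0).round(4))
E
```

```text
[0.63763082 0.02040565 0.13981641] [ 0.0938821  -0.21430504 -5.20258642] [-0.00349954  0.0151823   0.01833456  0.08762707  0.09510112 -0.01955433]
0.07 4 [0.6378 0.0269 0.0787]
0.08 11 [0.6371 0.0316 0.0856]
0.09 25 [0.6377 0.034  0.095 ]
0.1 33 [0.6351 0.0342 0.1062]
0.11 29 [0.6367 0.0295 0.1153]
0.12 24 [0.6364 0.0289 0.1245]
0.13 24 [0.6384 0.0306 0.133 ]
0.14 26 [0.6371 0.0318 0.1448]
0.15 26 [0.6387 0.0336 0.1562]
0.16 30 [0.6351 0.0319 0.1642]
0.17 57 [0.6388 0.0289 0.1772]
```

View pics/c4.png

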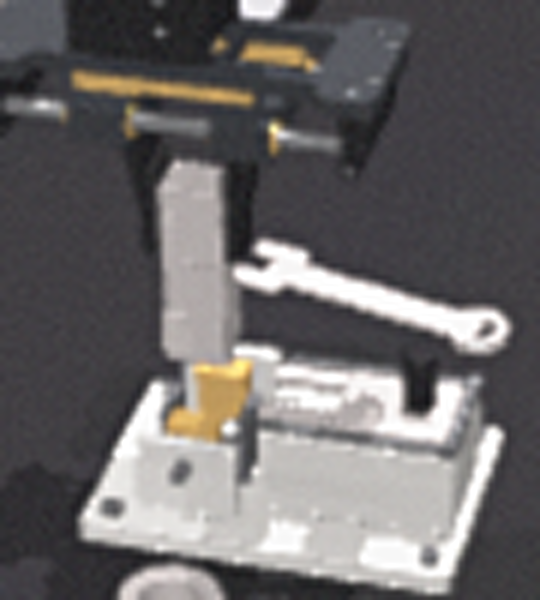

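The block is out and nearly upright, with its underside at (200,355) about 75 mm up and clear of the cheeks. The lock knob at (418,385) is still back, and the sideways force is close to zero. I'm handing in.

```bash
python3 -c "
from station import ticket; print(ticket.finish_job())"
```

```text
the job is handed in; nothing more can be done
None
```

The lock is drawn back to its stop, both cheeks gave way, and the block is held still and nearly upright with its foot about 75 mm above the bench. I've handed the job in; the interface returned no verdict.

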